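# Gauge the gap of a laminating press

## Task

Check the gap of the small laminating press: pick up the taper gauge by its wooden handle and slide its thin end straight into the open front of the press, flat along the lower plate and between the two plates, until it drags snugly and has lifted the sprung upper plate by about a millimetre or two, without forcing it further. Finish while still holding the gauge by its handle at that depth, keeping it still and snug between both plates; do not let go. Touch neither the press with the gripper nor the other things on the mat.

Things in the scene. Friction and masses are not known exactly. Their poses are not given: they have to be found in the camera images.
- gauge: Taper gauge flat on the cutting mat (top 3 mm above the work surface), left or right of the press, thin end away from the robot; 0.1 to 0.2 kg. Wooden handle 70 (x) x 16 (y) x 34 high mm; origin under the handle's middle, at the flat underside; +x runs along the steel blade (24 mm wide) to its thin end 175 mm from the origin. z up.
- gauge_tip (a point): Middle of the blade's thin end, on the underside, which is flat and level with the handle's; axes as the gauge's. The blade is 3 mm thick here and thickens evenly by 0.8 mm per 10 mm to 12.6 mm, 120 mm back from here; then it stays so up to the handle, which begins 140 mm back.
- press: Fixed press base on the mat, open front roughly towards the robot. Origin under the middle of the plates, at the base's underside; z up, +x from the open front to the rear, the way the gauge slides in. Grey base 100 wide x 28 high mm with the lower steel plate 90 x 90 x 8 mm on it, its top 36 mm above the origin; column behind the plates, 128 mm high.
- press_mouth (a point): Middle of the front edge of the lower plate's top face, where the gauge enters: 45 mm in front of the press's origin, 36 mm above it; axes as the press's, x into the press. Nothing of the press projects in front of it.
- head: Press head clamped on the column, over the plates. Origin: middle of the upper plate's underside when down, so the origin's height above the lower plate's top is the gap between the plates, 5.5 to 9 mm, different each time. Upper plate 90 x 90 x 8 mm, edges flush with the lower plate's. Arm and spindle above it, up to 80 mm above the origin; their front is 37 mm behind the plates' front edge.
- upper_plate (a joint): Lift of the upper plate against its spring, m: 0 = down on its stop, at most 0.012. It takes 5.5 N to start it and 1.5 N more per mm; the drag against the push jumps by some 4 to 10 N when the gauge first touches it and reaches about 8 to 18 N at 1 to 2 mm of lift. Each further 10 mm that the gauge itself goes in lifts it up to 0.8 mm, less while gauge and grip give.
- sander: Sanding block, a bystander: cork sole 110 x 56 x 22 mm with a wooden grip 90 x 26 mm on it, 44 mm high; origin under its middle. It lies on the other side of the press from the gauge.
- glue: White glue bottle with pointed cap, a bystander: 54 mm across, 145 mm high; origin under its middle.
- house: Timber roof-frame model on a base, a bystander: 200 x 120 x 100 mm; origin under its middle.

How it is judged (in metres and radians):
On the way, in this order (a step that is already met when the one before it is completed fails the run):
1. the gauge is picked up off the mat by the fingers (height (world z) of gauge above 0.02 m and contact force between the fingers and gauge above 2 N and angle between gauge's own z axis and vertical below 0.4 rad), for 0.2 s.
2. the thin end is between the plates, not yet lifting the upper one (x of gauge_tip in the frame of press_mouth between 0.005 and 0.08 m and y of gauge_tip in the frame of press_mouth between -0.02 and 0.02 m and z of gauge_tip in the frame of press_mouth between -0.003 and 0.007 m and value of joint upper_plate below 0.0003 m), for 0.05 s.
At the end, for the whole second after the job is handed in: Held by the fingers and still, the gauge lies thin end first, flat and in line (0.15 rad) between the plates, tip 20 to 125 mm in; it presses the upper plate with over 2 N and the lower with over 0.3 N, and the upper plate is lifted by 0.4 to 3 mm. Gripper and arm do not touch the press (value of joint upper_plate between 0.0004 and 0.003 m and contact force between gauge and head above 2 N and contact force between gauge and press above 0.3 N and contact force between the fingers and gauge above 2 N and x of gauge_tip in the frame of press_mouth between 0.02 and 0.125 m and y of gauge_tip in the frame of press_mouth between -0.025 and 0.025 m and z of gauge_tip in the frame of press_mouth between -0.003 and 0.005 m and angle between the x axis of gauge and the x axis of press, either way round below 0.15 rad and angle between gauge's own z axis and vertical below 0.08 rad and height (world z) of gauge above 0.03 m and linear speed of gauge below 0.01 m/s and contact force between each of the arm, the fingers and press below 0.3 N and contact force between each of the arm, the fingers and head below 0.3 N); the arm keeps its last pose, push and grip.
It fails at once if the gauge is forced: the upper plate is lifted by more than 5 mm (value of joint upper_plate above 0.005 m).
It fails at once if the gripper or arm pushes on the press (contact force between any of the fingers, the arm and press above 3 N or contact force between any of the fingers, the arm and head above 3 N).
It fails at once if a bystander (sanding block, glue bottle, roof model) is moved by more than 15 mm (distance of any of sander, glue, house from where it was at the start of the episode above 0.015 m).
It also fails if it takes over 53 s, if anything falls off the work surface, if the arm or the gripper's body presses on something with over 40 N, if the wrist force passes 120 N, or if a joint passes its speed limit or range.

## Robot

A 6-joint arm with a two-finger parallel gripper is mounted at the origin on the work surface. World frame = base frame: x ahead of the robot, y to its left, z up, the work surface at z = 0. Lengths are in m, angles in degrees, forces in N, time in s.
With the tool pointing down it reaches from about 0.3 to 0.85 m from the base axis. Payload 4.2 kg.
Tool frame: the origin (TCP) lies at the very end of the fingers, on their centre line; the grasp point (between the pads) lies r.pinch_z behind it (r.pinch_z is the distance from the TCP to the grasp point, in m); z points along the fingers, x is the direction in which the jaws open and shut, and the axes are right-handed (so a half turn about z gives the same grasp; the last joint's range is limited). The gripper opens to 91 mm and grips with 3 to 60 N. Pads are 32 mm wide; open, the fingers measure 118 mm over their backs; the gripper's body (76 mm by 178 mm) begins 60 mm behind the grasp point.
Start: joints at [62.968, 18.312, 89.639, -0, 72.044, -1.146], TCP at [0.251, 0.517, 0.214] pointing down, gripper open.
Joint ranges: [-177.97, 177.97], [-48.28, 115.42], [12.27, 149.76], [-77.06, 257.06], [2.81, 150.46], [-146.56, 146.56]. Speed limits (degrees/s): [147.25, 147.25, 180, 180, 180, 180].

## Interface

Orientations are given as a 3x3 rotation matrix whose columns are the frame's x, y, z axes.
In Python, from rig import status, vision, finish_job, r gives the robot as it stands. The module is installed in compiled form; this text tells all that it offers.
- The arm moves only by the shell command python3 -m crank 'ROWS'. ROWS is JSON, one flat list of numbers, 5 for each row, row after row: the finger opening in cm, from 0 to 9.12, then the shift along the world's x, y, z in cm, then the turn about the world's z in rad. In form: [jaw, dx, dy, dz, turn, jaw, dx, dy, dz, turn, ...]. A call has exactly 10 rows; each row shifts and turns the commanded pose from where the row before left it; what a row does not reach is not made up. A row lasts 1/10 s, in which the tool goes at most 50 mm and 8.59 degrees, less where a joint would pass 70% of its speed; a pose out of reach is approached as far as the arm can. A call with a gripper value outside its range is refused whole. The fingers move at their own pace and stop on an object; the grip force is fixed at half the most. Time passes only in rows, so rows that do not move let the fingers close, or fill a call up. It gives the time, the measured TCP pose, the force and the opening at its end, in the units of the state.
- status.state(): the state, without advancing time (a new reading comes with each control period).
- vision.grab_frame(name): name is "scene" or "side" or "wrist"; returns a dict with "image" (420x560x3 uint8, red, green, blue), "K" (3x3 intrinsics, pixels), "k1" (the pictures are not rectified: a ray, as slopes to the right and down, at radius r is drawn at 1 + k1 r^2 times it, then the intrinsics apply), "cam_to_world" (4x4, takes a point from camera to world coordinates). Camera axes: x right, y down, z forward; pixel columns grow to the right and rows downward; lengths in m; the calibration is good to about 2 mm. A picture is of the moment at which its call begins. There is no depth.
- finish_job(): hands the job in, once; it reports no verdict.
The state is a dict: "clock": time; "joint_positions": joint angles; "qvel": joint speeds; "joint_torque": joint torques, N m; "ee_pos": TCP position; "tool_rot": TCP orientation; "wrist_force": force on the tool from outside, world axes, zero at the start; "torque": the same for the moment, N m; "gripper_width": finger opening in m.
Only numpy, scipy, OpenCV 4.12 (cv2) and the standard library are available. Lean on these libraries where they do the work, as an engineer would, in place of code of your own. Each camera call takes 0.05 s, during which the arm holds its last target.

## Working session

There is one attempt and no reset: what is moved stays moved. The work goes in short steps, Python scripts to look and compute and a shell command to move; the robot and the scene stay as the last step left them, time stands still between calls to the robot, and variables do not carry over. Pictures are saved under pics/ and viewed, and the job is handed in when it is done.

```bash
mkdir -p pics; cat > h.py <<'E'
import numpy as np, cv2
from rig import status, vision, r
def grab(n,fn):
    f=vision.grab_frame(n); cv2.imwrite('pics/'+fn+'.png',f['image'][:,:,::-1]); np.savez('pics/'+fn+'.npz',K=f['K'],k1=f['k1'],T=f['cam_to_world']); return f
def load(fn): return np.load('pics/'+fn+'.npz')
def ray(fn,u,v):
    f=load(fn);K=f['K'];k1=float(f['k1'])
    p=cv2.undistortPoints(np.array([[[u,v]]],float),K,np.array([k1,0,0,0.]))[0,0]
    T=f['T']; return T[:3,3],T[:3,:3]@np.array([p[0],p[1],1])
def atz(fn,u,v,z):
    o,d=ray(fn,u,v); return o+d*(z-o[2])/d[2]
def proj(fn,P):
    f=load(fn);T=f['T'];P=np.atleast_2d(P);c=(P-T[:3,3])@T[:3,:3]
    return cv2.projectPoints(c.reshape(-1,1,3),np.zeros(3),np.zeros(3),f['K'],np.array([float(f['k1']),0,0,0]))[0][:,0]
def tri(obs):
    A=np.zeros((3,3));b=np.zeros(3)
    for fn,u,v in obs:
        o,d=ray(fn,u,v);d=d/np.linalg.norm(d);M=np.eye(3)-np.outer(d,d);A+=M;b+=M@o
    return np.linalg.solve(A,b)
def crop(fn,x0,y0,x1,y1,s,out):
    im=cv2.imread('pics/'+fn+'.png')[y0:y1,x0:x1]; cv2.imwrite('pics/'+out+'.png',cv2.resize(im,None,fx=s,fy=s,interpolation=cv2.INTER_CUBIC))
E
python3 - <<'E'
from h import *
for n in('scene','side','wrist'):
    f=grab(n,n+'0'); print(n,f['K'][0],f['k1'],f['cam_to_world'].round(3).tolist())
print(status.state(), r.pinch_z)
E
```

```text
scene [524.3392942    0.         278.50734259] -0.12645500213044034 [[0.838, 0.361, -0.409, 1.105], [0.545, -0.527, 0.652, -0.834], [0.02, -0.77, -0.638, 0.924], [0.0, 0.0, 0.0, 1.0]]
side [465.39861929   0.         274.08873463] -0.017897016747996618 [[0.923, -0.188, 0.337, 0.169], [-0.385, -0.485, 0.785, -0.903], [0.016, -0.854, -0.52, 0.665], [0.0, 0.0, 0.0, 1.0]]
wrist [374.50031177   0.         283.94163017] -0.03010385974868167 [[0.437, 0.87, 0.231, 0.186], [0.9, -0.422, -0.113, 0.549], [-0.001, 0.257, -0.966, 0.383], [0.0, 0.0, 0.0, 1.0]]
{'clock': 0.15, 'joint_positions': array([ 6.29682054e+01,  1.83417661e+01,  8.96895005e+01,  1.77400652e-04,
        7.20431492e+01, -1.14672317e+00]), 'qvel': array([ 0.03033993, -0.189479  , -0.33720509,  0.04055073,  0.09407507,
        0.05628594]), 'joint_torque': array([ 9.21801984e-04, -4.12775517e+01, -2.32153183e+01,  7.28177070e-02,
        4.33427026e-02, -1.06133189e-04]), 'ee_pos': array([0.25086345, 0.5169781 , 0.21333382]), 'tool_rot': array([[ 4.36567867e-01,  8.99671132e-01, -5.92908975e-04],
       [ 8.99670391e-01, -4.36568268e-01, -1.15557403e-03],
       [-1.29848184e-03, -2.89361619e-05, -9.99999157e-01]]), 'wrist_force': array([ 0.56562693,  0.30594078, -0.52592749]), 'torque': array([0.00028105, 0.02879394, 0.0363857 ]), 'gripper_width': 0.09095081353175415} 0.0188
```

View pics/scene0.png

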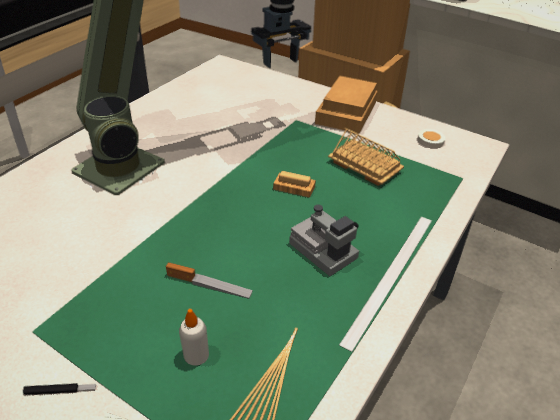

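View pics/side0.png

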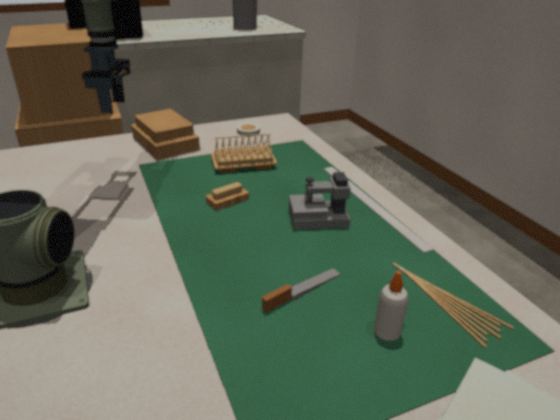

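View pics/wrist0.png

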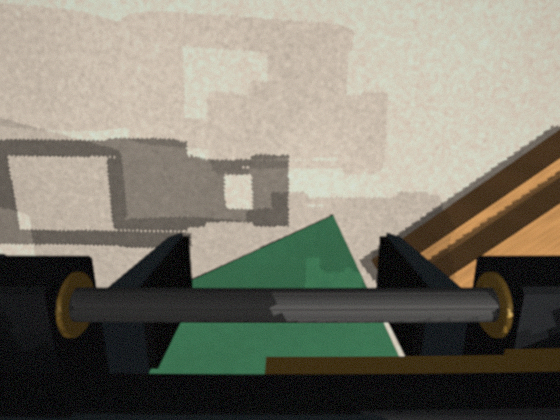

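The scene view shows the gauge with its handle at about (180,272) and its thin end at about (250,293). The press is near (325,240). The side view has the handle at (277,297), the tip at (339,274) and the press at (318,210). I'll enlarge these areas.

```bash
python3 - <<'E'
from h import *
crop('scene0',155,255,265,305,7,'c1')
crop('side0',250,260,350,315,8,'c2')
crop('scene0',280,195,370,280,7,'c3')
crop('side0',280,165,360,235,8,'c4')
E
```

```text
(no output)
```

View pics/c1.png

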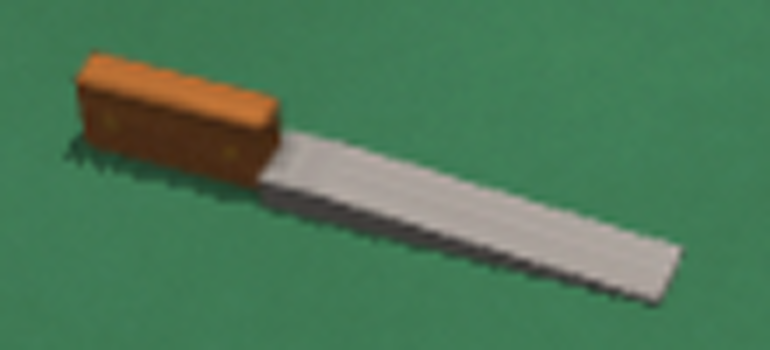

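View pics/c2.png

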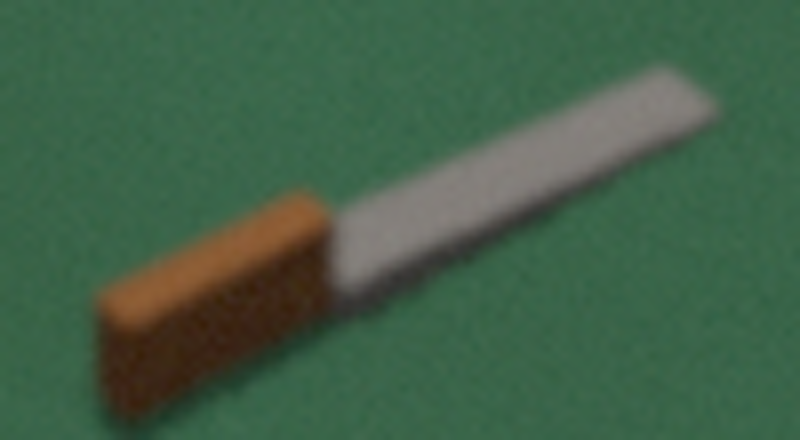

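View pics/c3.png

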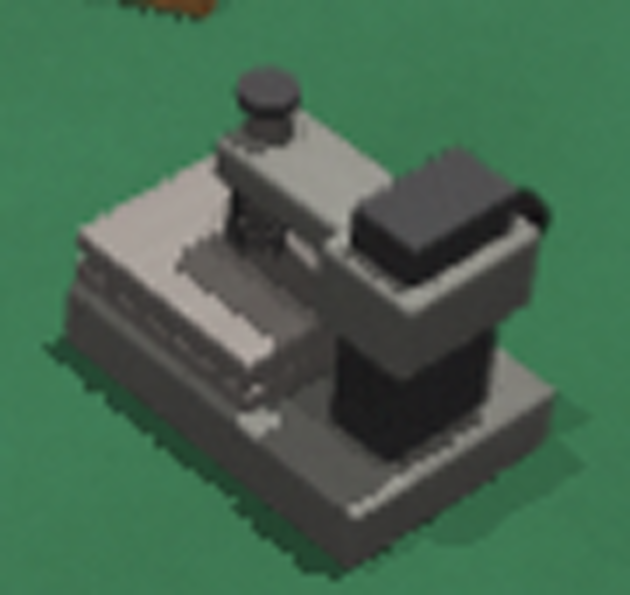

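View pics/c4.png

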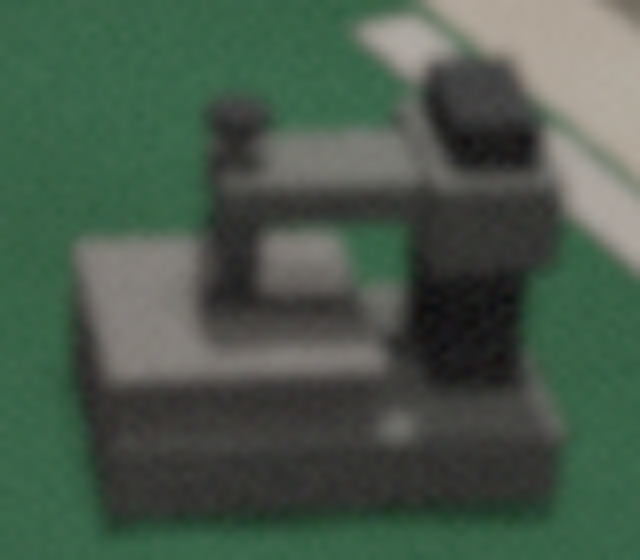

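```bash
python3 - <<'E'
from h import *
def S(x,y): return ('scene0',155+x/7,255+y/7)
def D(x,y): return ('side0',250+x/8,260+y/8)
def P(x,y): return ('scene0',280+x/7,195+y/7)
def Q(x,y): return ('side0',280+x/8,165+y/8)
for nm,pts,z in (('S',[S(97,52),S(280,98),S(262,127),S(78,80)],.037),('Stip',[S(682,247),S(660,303)],.006),('D',[D(97,300),D(130,333),D(330,215),D(300,188)],.037),('Dtip',[D(665,65),D(718,105)],.006),
 ('Pplate FR,FL,RR',[P(78,238),P(215,155),P(250,370)],.054),('Pbase FR RR bottom',[P(65,335),P(345,572)],.003),
 ('Qplate FR FL RR',[Q(108,383),Q(78,240),Q(390,358)],.054),('Qbase FR RR',[Q(108,515),Q(550,500)],.003)):
    print(nm); 
    for p in pts: print(atz(*p,z).round(4))
def tr(a,b): print(tri([a,b]).round(4))
print('tri FR,FL,RR');tr(P(78,238),Q(108,383)) ;tr(P(215,155),Q(78,240));tr(P(65,335),Q(108,515));tr(P(345,572),Q(550,500))
E
```

```text
S
[ 0.4295 -0.2379  0.037 ]
[ 0.4944 -0.2193  0.037 ]
[ 0.498  -0.2329  0.037 ]
[ 0.4331 -0.2514  0.037 ]
Stip
[ 0.6268 -0.1754  0.006 ]
[ 0.6348 -0.1993  0.006 ]
D
[ 0.4281 -0.2457  0.037 ]
[ 0.4313 -0.2599  0.037 ]
[ 0.4958 -0.2375  0.037 ]
[ 0.4929 -0.2249  0.037 ]
Dtip
[ 0.6283 -0.1804  0.006 ]
[ 0.6334 -0.2019  0.006 ]
Pplate FR,FL,RR
[0.615  0.0097 0.054 ]
[0.6324 0.0766 0.054 ]
[ 0.6997 -0.0147  0.054 ]
Pbase FR RR bottom
[0.6105 0.0113 0.003 ]
[ 0.753 -0.035  0.003]
Qplate FR FL RR
[0.6106 0.0028 0.054 ]
[0.64  0.091 0.054]
[ 0.7016 -0.0159  0.054 ]
Qbase FR RR
[0.6131 0.0035 0.003 ]
[ 0.7518 -0.0409  0.003 ]
tri FR,FL,RR
[0.6139 0.0113 0.0501]
[0.6338 0.0741 0.0607]
[0.613  0.0065 0.0042]
[ 0.7535 -0.0365  0.0019]
```

Preliminary fit: the gauge origin is near (0.463, -0.239) with a yaw of about 16°. The press mouth is near (0.626, 0.047) with a yaw of about -17.5°. Next I'll carry the wrist camera over the press for a closer look.

```bash
python3 -m crank '[9.1,2.4,-2.5,0.2,0.015,9.1,2.4,-2.5,0.2,0.015,9.1,2.4,-2.5,0.2,0.015,9.1,2.4,-2.5,0.2,0.015,9.1,2.4,-2.5,0.2,0.015,9.1,2.4,-2.5,0.2,0.015,9.1,2.4,-2.5,0.2,0.015,9.1,2.4,-2.5,0.2,0.015,9.1,2.4,-2.5,0.2,0.015,9.1,2.4,-2.5,0.2,0.015]'; python3 -m crank '[9.1,2.4,-2.5,0,0,9.1,2.4,-2.5,0,0,9.1,2.4,-2.5,0,0,9.1,2.4,-2.5,0,0,9.1,2.4,-2.5,0,0,9.1,2.4,-2.5,0,0,9.1,2.4,-2.5,0,0,9.1,2.4,-2.5,0,0,9.1,2.4,-2.5,0,0,9.1,2.4,-2.5,0,0]'
python3 - <<'E'
from h import *
print(status.state()['ee_pos']);grab('wrist','w1')
E
```

```text
clock: 1.15
ee_pos: [0.4917, 0.2661, 0.2338]
tool_rot: [[0.297, 0.955, -0.0], [0.955, -0.297, -0.0], [-0.0, -0.0, -1.0]]
wrist_force: [-0.7, -0.4, 0.6]
gripper_width: 0.091
clock: 2.15
ee_pos: [0.7317, 0.0162, 0.2334]
tool_rot: [[0.297, 0.955, -0.001], [0.955, -0.297, 0.0], [-0.0, -0.001, -1.0]]
wrist_force: [-0.2, 0.8, -0.1]
gripper_width: 0.0911
[0.73171549 0.01622837 0.23341561]
```

View pics/w1.png

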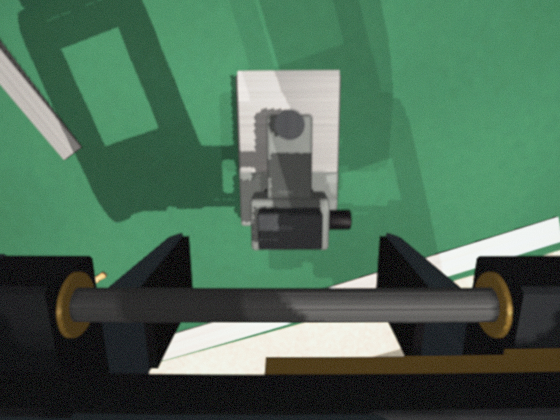

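The wrist view shows the upper plate's front edge running from about (237,70) to (340,70), with the sides nearly vertical. The gauge tip is at about (70,150).

```bash
python3 - <<'E'
from h import *
crop('w1',220,55,360,155,5,'c5')
crop('w1',0,30,100,170,4,'c6')
E
```

```text
(no output)
```

View pics/c5.png

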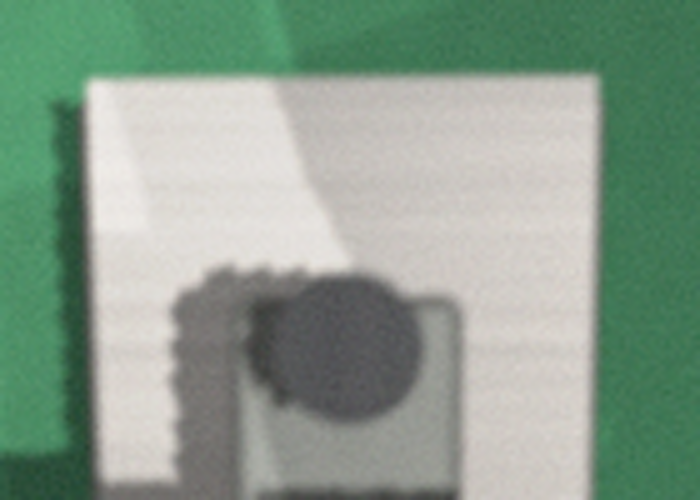

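View pics/c6.png

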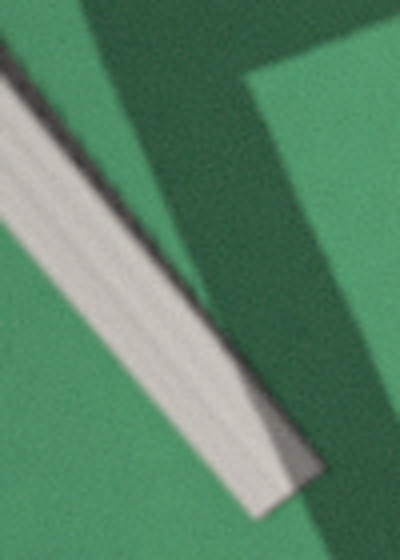

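```bash
python3 - <<'E'
from h import *
def P(x,y): return ('w1',220+x/5,55+y/5)
def G(x,y): return ('w1',x/4,30+y/4)
for z in(.0525,.055):
    FR=atz(*P(88,77),z);FL=atz(*P(600,73),z);R2=atz(*P(100,480),z);L2=atz(*P(594,480),z)
    print(FR.round(4),FL.round(4),np.linalg.norm(FL-FR).round(4),'mouth',((FR+FL)/2).round(4))
    for a,b,o in((FR,FL,-90),(FR,R2,0),(FL,L2,0)): d=b-a;print(np.degrees(np.arctan2(d[1],d[0]))+o)
a=atz(*G(258,520),.006);b=atz(*G(323,466),.006)
print(a,b,(a+b)/2,np.linalg.norm(a-b),np.degrees(np.arctan2(*(b-a)[1::-1]))-90)
c=atz(*G(0,72),.011);c2=atz(*G(0,218),.0113);print(c,c2)
for p,q in((b,c),(a,c2)): d=p-q;print(np.degrees(np.arctan2(d[1],d[0])))
E
```

```text
[0.6144 0.0106 0.0525] [0.6407 0.0973 0.0525] 0.0906 mouth [0.6275 0.054  0.0525]
-16.86651049735117
-17.197587086548403
-16.148476456434945
[0.6147 0.0108 0.055 ] [0.6408 0.0969 0.055 ] 0.09 mouth [0.6278 0.0539 0.055 ]
-16.866510497351257
-17.19758708654839
-16.148476456434985
[ 0.6369706  -0.19938711  0.006     ] [ 0.62927973 -0.17642479  0.006     ] [ 0.63312516 -0.18790595  0.006     ] 0.024216067280981836 18.517461388324236
[ 0.51600242 -0.21099094  0.011     ] [ 0.5472937  -0.22693578  0.0113    ]
16.969377511465485
17.076912894096456
```

The plate measures 90.0–90.6 mm against the nominal 90, and the blade 24.2 mm against 24. So the mouth is at (0.6277, 0.054) with yaw -16.8°, and the gauge origin is near (0.4655, -0.239) with yaw 17°. I'll put the camera over the handle and turn the tool to match.

```bash
python3 -m crank '[9.1,-2,-2.4,0,0.06,9.1,-2,-2.4,0,0.06,9.1,-2,-2.4,0,0.06,9.1,-2,-2.4,-0.4,0.06,9.1,-2,-2.4,-0.5,0.06,9.1,-2,-2.4,-0.5,0.06,9.1,-2,-2.4,-0.5,0.06,9.1,-2,-2.4,-0.5,0.06,9.1,-2,-2.4,-0.5,0.06,9.1,-2,-2.4,-0.5,0.06]'
python3 - <<'E'
from h import *
print(status.state()['joint_positions']);grab('wrist','w2')
E
```

```text
clock: 3.2
ee_pos: [0.5299, -0.2233, 0.1995]
tool_rot: [[-0.296, 0.955, -0.001], [0.955, 0.296, 0.0], [0.0, -0.0, -1.0]]
wrist_force: [-0.0, -0.1, -0.6]
gripper_width: 0.0912
[-2.40001802e+01  1.88647822e+01  9.09617688e+01  2.81150748e-03
  7.02086133e+01 -1.31233983e+02]
```

View pics/w2.png

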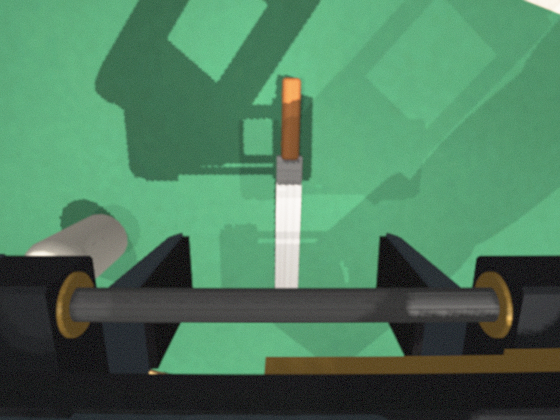

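The handle's top face spans columns 282–300 and rows 78–158, and the blade runs downwards nearly vertical. The glue bottle is at the left, near (90,235), and I'll check its clearance from the fingers.

```bash
python3 - <<'E'
from h import *
crop('w2',250,60,330,170,5,'c7')
crop('w2',250,160,330,300,5,'c8')
print('glue base', [atz('w2',u,v,.003).round(3) for u,v in((110,220),(100,225))])
print('glue scene',atz('scene0',195,362,.003), atz('scene0',191,311,.148))
E
```

```text
glue base [array([ 0.613, -0.383,  0.003]), array([ 0.622, -0.392,  0.003])]
glue scene [ 0.64072092 -0.4002478   0.003     ] [ 0.63509411 -0.38519021  0.148     ]
```

View pics/c7.png

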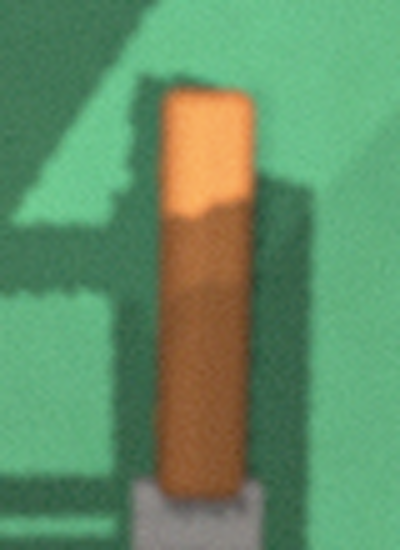

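View pics/c8.png

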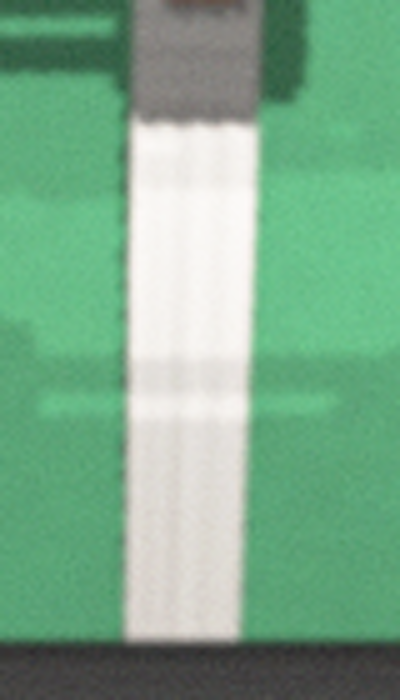

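```bash
python3 - <<'E'
from h import *
H=lambda x,y:atz('w2',250+x/5,60+y/5,.037)
a,b,c,d=H(165,90),H(253,92),H(246,496),H(157,494)
ctr=(a+b+c+d)/4;ax=(c+d-a-b)/2
print('size',np.linalg.norm(b-a),np.linalg.norm(c-d),np.linalg.norm(ax)); y=np.degrees(np.arctan2(ax[1],ax[0]));print('ctr',ctr,'yaw',y)
B=lambda x,y,z:atz('w2',250+x/5,160+y/5,z)
m1=(B(131,60,.0156)+B(261,60,.0156))/2;m2=(B(125,630,.0105)+B(242,630,.0105))/2;d=m2-m1;print('blade yaw',np.degrees(np.arctan2(d[1],d[0])),m1,m2)
# perpendicular offset of m1,m2 wrt handle line
for yy in(y,):
  n=np.array([-np.sin(np.radians(yy)),np.cos(np.radians(yy))]);print((m1-ctr)[:2]@n,(m2-ctr)[:2]@n)
s=status.state();print(s['ee_pos'],(ctr-s['ee_pos'])*100, s['tool_rot'][:,0], np.degrees(np.arctan2(s['tool_rot'][1,0],s['tool_rot'][0,0]))-90)
E
```

```text
size 0.014821893701639595 0.015768876870908367 0.06790476506895728
ctr [ 0.46327184 -0.23676764  0.037     ] yaw 16.395467516928637
blade yaw 16.22518932438165 [ 0.51013982 -0.22340863  0.0156    ] [ 0.62605681 -0.18967636  0.0105    ]
-0.0004134316217827678 -0.0007722166520732662
[ 0.52628393 -0.22637376  0.19868024] [ -6.30120933  -1.03938867 -16.16802359] [-2.95879241e-01  9.55225325e-01 -2.29737239e-04] 17.210268469011098
```

```bash
python3 - <<'E'
from h import *
for i in range(3):
    s=status.state();print(s['clock'],s['ee_pos'],s['qvel'].round(2),s['joint_positions'])
print(load('w2')['T'][:3,3])
E
```

```text
3.25 [ 0.52628393 -0.22637376  0.19868024] [ 2.73  1.05 -1.98  2.41  1.11 11.61] [ -24.2914995    18.81801001   91.15622663   -0.2410811    70.26253002
 -131.41984567]
3.25 [ 0.52628393 -0.22637376  0.19868024] [ 2.73  1.05 -1.98  2.41  1.11 11.61] [ -24.2914995    18.81801001   91.15622663   -0.2410811    70.26253002
 -131.41984567]
3.25 [ 0.52628393 -0.22637376  0.19868024] [ 2.73  1.05 -1.98  2.41  1.11 11.61] [ -24.2914995    18.81801001   91.15622663   -0.2410811    70.26253002
 -131.41984567]
[ 0.46112989 -0.2439194   0.36977921]
```

```bash
python3 -m crank '[9.1,0,0,0,0,9.1,0,0,0,0,9.1,0,0,0,0,9.1,0,0,0,0,9.1,0,0,0,0,9.1,0,0,0,0,9.1,0,0,0,0,9.1,0,0,0,0,9.1,0,0,0,0,9.1,0,0,0,0]'; python3 - <<'E'
from h import *
s=status.state();print(s['clock'],s['ee_pos'],s['qvel'].round(2),s['joint_positions'])
E
```

```text
clock: 4.25
ee_pos: [0.531, -0.2227, 0.2]
tool_rot: [[-0.294, 0.956, -0.0], [0.956, 0.294, 0.0], [0.0, -0.0, -1.0]]
wrist_force: [0.1, -0.3, -0.3]
gripper_width: 0.0908
4.25 [ 0.53102417 -0.22270731  0.19997888] [-0.01  0.06  0.08  0.07 -0.07 -0.04] [-2.38986214e+01  1.89055201e+01  9.08303124e+01  2.73545099e-03
  7.02683736e+01 -1.30983827e+02]
```

The arm was still settling during that picture, so I'll take it again now that it has stopped.

```bash
python3 - <<'E'
from h import *
grab('wrist','w3');crop('w3',240,50,340,290,2.5,'c9');crop('w3',250,60,330,170,5,'c10')
E
```

```text
(no output)
```

View pics/c10.png

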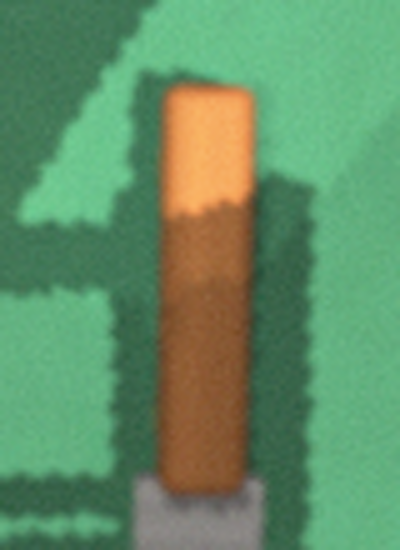

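View pics/c9.png

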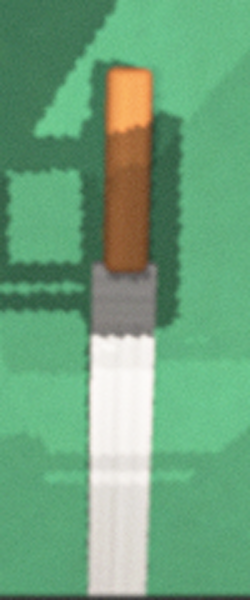

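```bash
python3 - <<'E'
from h import *
H=lambda x,y:atz('w3',250+x/5,60+y/5,.037)
a,b,c,d=H(163,86),H(254,88),H(247,493),H(157,491)
ctr=(a+b+c+d)/4;ax=(c+d-a-b)/2
print('size',np.linalg.norm(b-a),np.linalg.norm(c-d),np.linalg.norm(ax)); y=np.degrees(np.arctan2(ax[1],ax[0]));print('ctr',ctr,'yaw',y)
B=lambda x,y,z:atz('w3',240+x/2.5,50+y/2.5,z)
m1=(B(90,340,.0156)+B(155,340,.0156))/2;m2=(B(87,590,.0105)+B(147,590,.0105))/2;d=m2-m1;print('blade yaw',np.degrees(np.arctan2(d[1],d[0])))
n=np.array([-np.sin(np.radians(y)),np.cos(np.radians(y))]);print((m1-ctr)[:2]@n,(m2-ctr)[:2]@n)
s=status.state();print(s['ee_pos'],(ctr-s['ee_pos'])*100, np.degrees(np.arctan2(s['tool_rot'][1,0],s['tool_rot'][0,0]))-90)
E
```

```text
size 0.015339671079595975 0.015962057743104583 0.06810626983459504
ctr [ 0.46392705 -0.23619615  0.037     ] yaw 16.389135977386392
blade yaw 16.07722064604886
-0.0005235019638483446 -0.0011080808188074004
[ 0.53102852 -0.22268823  0.19996877] [ -6.71014673  -1.35079232 -16.29687668] 17.08280310242138
```

Gauge origin is (0.4642, -0.2365), yaw 16.4°. I'll grip 8 mm ahead of the handle's middle, with TCP at (0.472, -0.2345) and z 0.008.

```bash
python3 -m crank '[9.1,-1,-0.2,-1,-0.01,9.1,-1,-0.2,-1.5,0,9.1,-1,-0.2,-1.5,0,9.1,-1,-0.2,-1.5,0,9.1,-1,-0.2,-1.5,0,9.1,-0.9,-0.2,-1.5,0,9.1,0,0,-1.5,0,9.1,0,0,-1.5,0,9.1,0,0,-1.5,0,9.1,0,0,-1,0]'
python3 - <<'E'
from h import *
grab('side','s4')
E
```

```text
clock: 5.3
ee_pos: [0.4717, -0.2346, 0.0591]
tool_rot: [[-0.284, 0.959, -0.001], [0.959, 0.284, 0.001], [0.001, -0.001, -1.0]]
wrist_force: [-0.1, -0.8, 0.8]
gripper_width: 0.0911
```

View pics/s4.png

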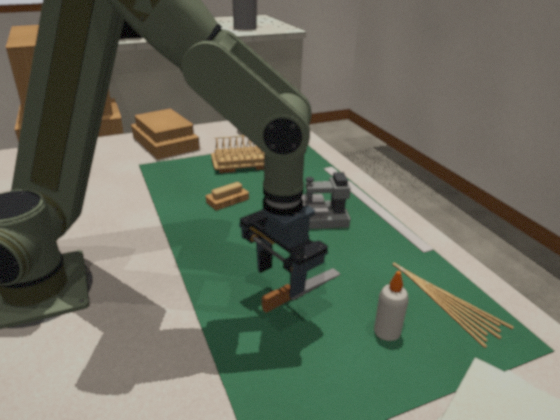

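The side view shows the fingers straddling the handle. I'll go down 5.2 cm and close.

```bash
python3 -m crank '[9.1,0,0,-1,0,9.1,0,0,-1,0,9.1,0,0,-1,0,9.1,0,0,-1,0,9.1,0,0,-0.6,0,9.1,0,0,-0.3,0,9.1,0,0,-0.3,0,9.1,0,0,0,0,0,0,0,0,0,0,0,0,0,0]'; python3 -m crank '[0,0,0,0,0,0,0,0,0,0,0,0,0,0,0,0,0,0,0,0,0,0,0,0,0,0,0,0,0,0,0,0,0,0,0,0,0,0,0,0,0,0,0,0,0,0,0,0,0,0]'
```

```text
clock: 6.35
ee_pos: [0.4723, -0.2348, 0.0083]
tool_rot: [[-0.284, 0.959, 0.001], [0.959, 0.284, -0.0], [-0.0, 0.001, -1.0]]
wrist_force: [1.1, 0.1, -0.3]
gripper_width: 0.078
clock: 7.35
ee_pos: [0.4721, -0.2347, 0.008]
tool_rot: [[-0.284, 0.959, 0.0], [0.959, 0.284, -0.0], [-0.0, 0.0, -1.0]]
wrist_force: [0.8, -1.1, -0.1]
gripper_width: 0.0156
```

Gripped at 15.6 mm, against a handle width of 16. I'll lift now.

```bash
python3 -m crank '[0,0,0,0.5,0,0,0,0,1,0,0,0,0,1.5,0,0,0,0,1.5,0,0,0,0,1.5,0,0,0,0,1.5,0,0,0,0,1.5,0,0,0,0,1.5,0,0,0,0,1.5,0,0,0,0,1,0]'; python3 -m crank '[0,0,2,0.5,-0.02,0,0,3,0.5,-0.05,0,-0.3,3.3,0.5,-0.07,0,-0.3,3.7,0,-0.07,0,-0.3,3.7,0,-0.07,0,-0.3,3.7,0,-0.07,0,-0.3,3.7,0,-0.07,0,-0.3,3.7,0,-0.07,0,-0.3,3.7,0,-0.07,0,-0.2,3.8,0,-0.02]'
python3 - <<'E'
from h import *
s=status.state();print(s['ee_pos'],s['wrist_force'],s['torque'],s['gripper_width'])
E
```

```text
clock: 8.35
ee_pos: [0.4723, -0.2348, 0.1397]
tool_rot: [[-0.284, 0.959, 0.002], [0.959, 0.284, -0.001], [-0.001, 0.001, -1.0]]
wrist_force: [0.2, 0.4, -1.5]
gripper_width: 0.0158
clock: 9.35
ee_pos: [0.4483, 0.1097, 0.1533]
tool_rot: [[0.289, 0.957, 0.0], [0.957, -0.289, 0.0], [0.0, -0.0, -1.0]]
wrist_force: [0.1, -0.5, -1.6]
gripper_width: 0.0159
[0.44833675 0.10969766 0.15334318] [ 0.0791229  -0.49486185 -1.63088803] [-0.04928901  0.03175403 -0.03239154] 0.01589085292022229
```

```bash
python3 -m crank '[0,0,0,-1,0,0,0,0,-1.5,0,0,0,0,-1.5,0,0,0,0,-1.5,0,0,0,0,-1.5,0,0,0,0,-1.5,0,0,0,0,-0.8,0,0,0,0,-0.3,0,0,0,0,0,0,0,0,0,0,0]'
python3 - <<'E'
from h import *
for n in('scene','side','wrist'): grab(n,n+'5')
s=status.state();print(s['ee_pos'],s['wrist_force'],s['torque'])
crop('scene5',200,180,360,280,5,'c11');crop('side5',200,160,360,260,5,'c12')
E
```

```text
clock: 10.35
ee_pos: [0.4495, 0.1083, 0.0575]
tool_rot: [[0.288, 0.958, 0.001], [0.958, -0.288, 0.0], [0.001, 0.001, -1.0]]
wrist_force: [-0.3, 0.6, -2.5]
gripper_width: 0.0156
[0.44946488 0.1083887  0.0575368 ] [ 1.05810589  0.05822396 -1.70390735] [0.05704028 0.08096937 0.03187642]
```

View pics/c11.png

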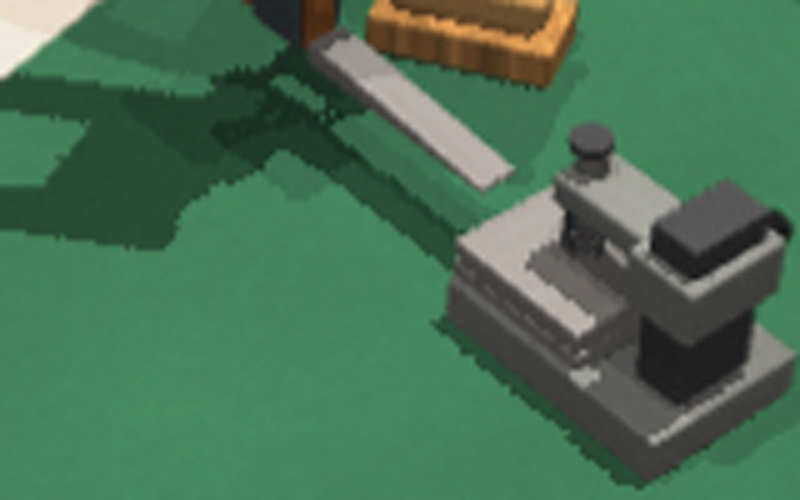

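View pics/c12.png

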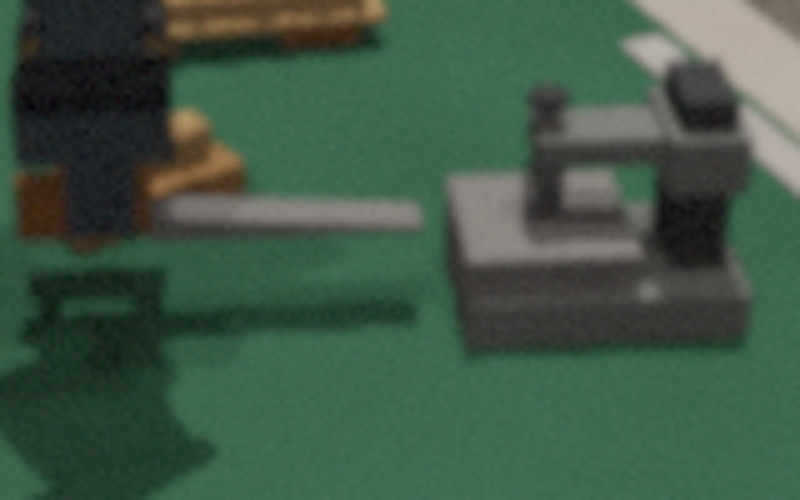

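View pics/wrist5.png

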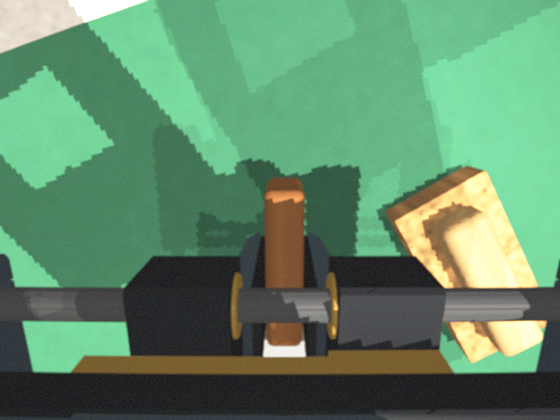

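The scene crop shows the tip at about (487,188)/(514,171), just in front of the press. The side crop has it at about (422,203)/(424,229). I'll triangulate these and compare the result with the pose expected from the grasp.

```bash
python3 - <<'E'
from h import *
crop('scene5',280,205,325,235,16,'c13');crop('side5',265,190,310,235,13,'c14')
th=np.radians(-16.8);d=np.array([np.cos(th),np.sin(th),0]);n=np.array([-d[1],d[0],0])
T=np.array([.4495,.1084,.0575])+d*.167;T[2]-=.005
for s in(-.012,.012):
  for z in(0,.003):
    p=T+n*s+[0,0,z];a=proj('scene5',p)[0];b=proj('side5',p)[0];print(s,z,p.round(4),'scene crop16',((a-[280,205])*16).round(0),'side crop13',((b-[265,190])*13).round(0))
E
```

```text
-0.012 0 [0.6059 0.0486 0.0525] scene crop16 [259. 235.] side crop13 [253. 197.]
-0.012 0.003 [0.6059 0.0486 0.0555] scene crop16 [260. 221.] side crop13 [254. 184.]
0.012 0 [0.6128 0.0716 0.0525] scene crop16 [370. 174.] side crop13 [239. 138.]
0.012 0.003 [0.6128 0.0716 0.0555] scene crop16 [371. 159.] side crop13 [239. 125.]
```

View pics/c13.png

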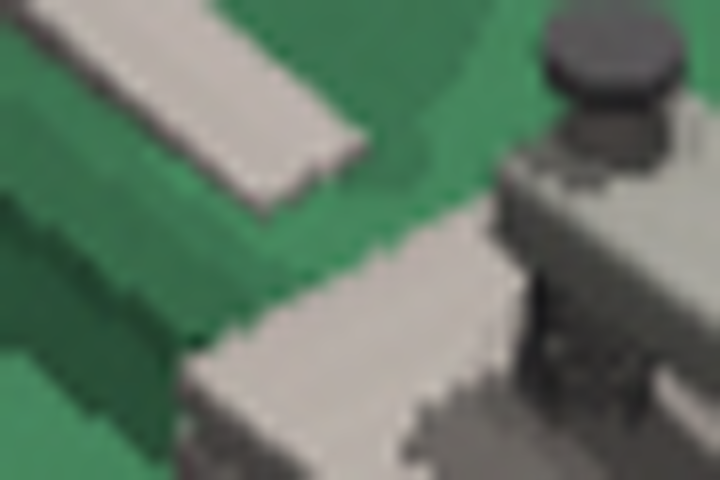

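View pics/c14.png

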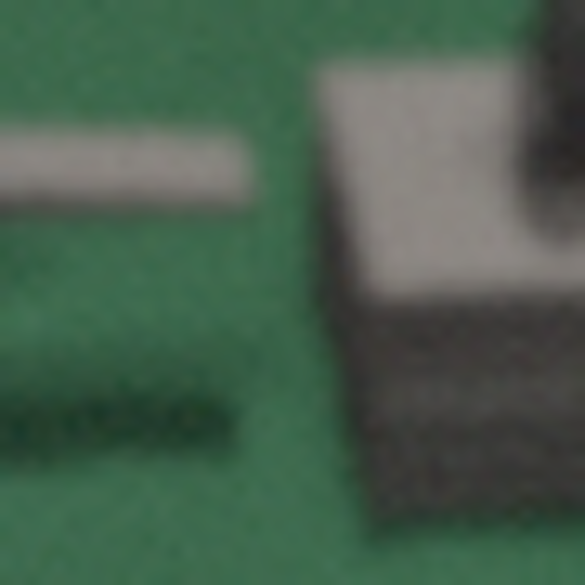

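```bash
python3 - <<'E'
from h import *
th=np.radians(-16.8);d=np.array([np.cos(th),np.sin(th),0]);n=np.array([-d[1],d[0],0])
M=np.array([.6277,.054,0])
for nm,p in(('FR top .055',M-.045*n+[0,0,.055]),('FR top .0525',M-.045*n+[0,0,.0525]),('FL .055',M+.045*n+[0,0,.055]),('FL .0525',M+.045*n+[0,0,.0525]),('FR lower plate top',M-.045*n+[0,0,.039]),('base FR bot',M-.05*n+[0,0,.003])):
    a=proj('scene5',p)[0];b=proj('side5',p)[0];print(nm,'scene crop16',((a-[280,205])*16).round(0),'px',a.round(1),'side crop13',((b-[265,190])*13).round(0),b.round(1))
crop('scene5',282,220,332,265,14,'c15');crop('side5',285,190,355,235,10,'c16')
E
```

```text
FR top .055 scene crop16 [181. 374.] px [291.3 228.4] side crop13 [372. 269.] [293.6 210.7]
FR top .0525 scene crop16 [180. 386.] px [291.3 229.1] side crop13 [372. 280.] [293.6 211.5]
FL .055 scene crop16 [600. 141.] px [317.5 213.8] side crop13 [313.  47.] [289.1 193.6]
FL .0525 scene crop16 [599. 152.] px [317.5 214.5] side crop13 [312.  57.] [289.  194.4]
FR lower plate top scene crop16 [177. 450.] px [291.1 233.1] side crop13 [369. 338.] [293.4 216. ]
base FR bot scene crop16 [146. 631.] px [289.1 244.4] side crop13 [366. 505.] [293.1 228.8]
```

View pics/c15.png

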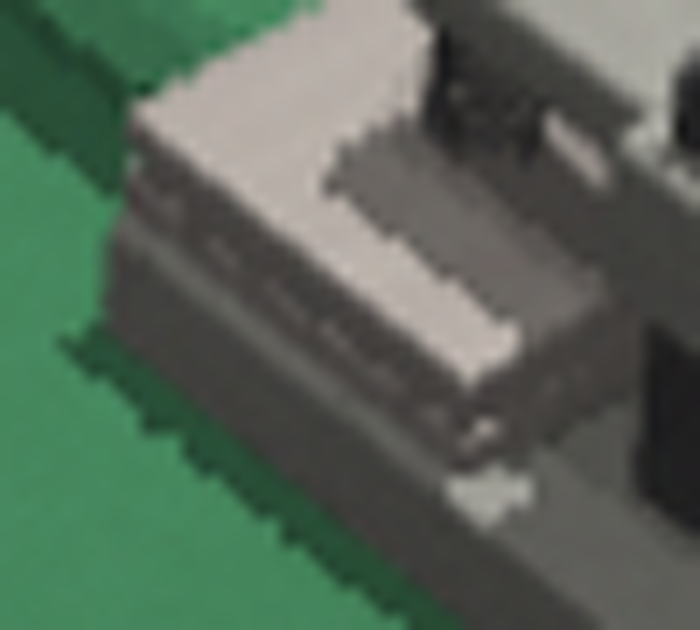

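View pics/c16.png

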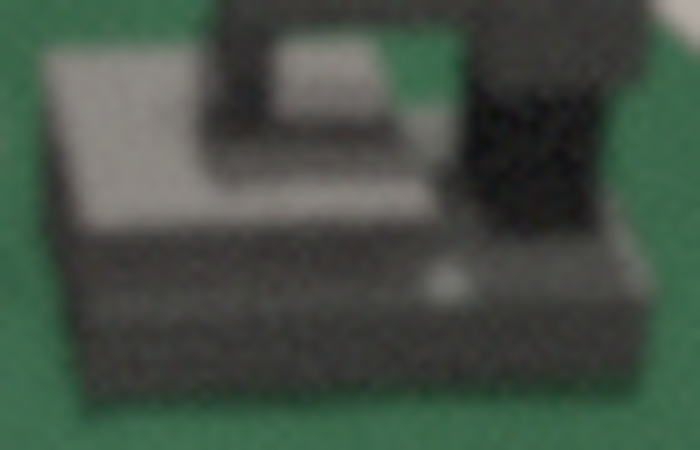

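```bash
python3 - <<'E'
from h import *
th=np.radians(-16.8);d=np.array([np.cos(th),np.sin(th),0]);n=np.array([-d[1],d[0],0])
T=np.array([.4495,.1084,.0575])+d*.167;T[2]-=.005
for b in(0,.06,.12,.14):
    t=min(.003+.08*b,.0126)
    for s,z in((-.012,0),(-.012,t),(.012,t)):
        p=T-d*b+n*s+[0,0,z];a=proj('scene5',p)[0];c=proj('side5',p)[0];print(b,s,z,'scene(250,175)x10',((a-[250,175])*10).round(0),'side(225,180)x9',((c-[225,185])*9).round(0))
crop('scene5',250,175,310,225,10,'c17');crop('side5',225,185,290,225,9,'c18')
E
```

```text
0 -0.012 0 scene(250,175)x10 [462. 447.] side(225,180)x9 [535. 182.]
0 -0.012 0.003 scene(250,175)x10 [462. 438.] side(225,180)x9 [536. 173.]
0 0.012 0.003 scene(250,175)x10 [532. 400.] side(225,180)x9 [526. 132.]
0.06 -0.012 0 scene(250,175)x10 [309. 330.] side(225,180)x9 [329. 189.]
0.06 -0.012 0.0078 scene(250,175)x10 [310. 307.] side(225,180)x9 [329. 166.]
0.06 0.012 0.0078 scene(250,175)x10 [380. 271.] side(225,180)x9 [322. 125.]
0.12 -0.012 0 scene(250,175)x10 [164. 219.] side(225,180)x9 [120. 197.]
0.12 -0.012 0.0126 scene(250,175)x10 [165. 182.] side(225,180)x9 [119. 159.]
0.12 0.012 0.0126 scene(250,175)x10 [234. 148.] side(225,180)x9 [116. 118.]
0.14 -0.012 0 scene(250,175)x10 [118. 183.] side(225,180)x9 [ 50. 200.]
0.14 -0.012 0.0126 scene(250,175)x10 [118. 146.] side(225,180)x9 [ 49. 162.]
0.14 0.012 0.0126 scene(250,175)x10 [187. 113.] side(225,180)x9 [ 47. 121.]
```

View pics/c17.png

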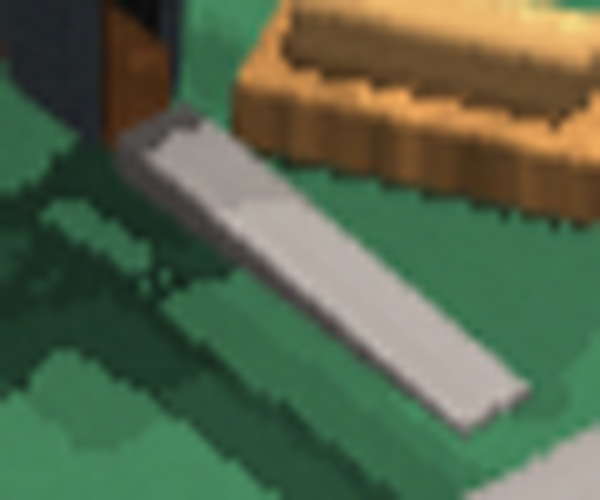

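View pics/c18.png

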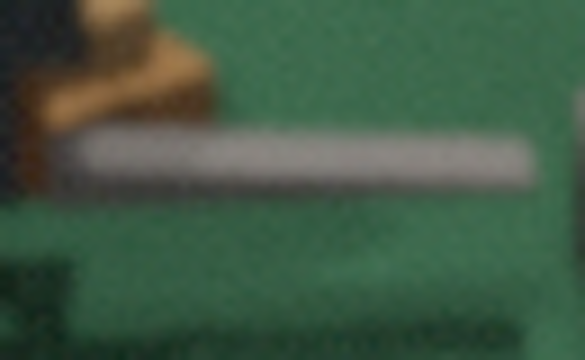

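The camera offsets disagree by about 1 px (≈3 mm). Both views are consistent with a roughly level gauge in line with the mouth. For height I'll trust the robot's z plus the known 39 mm lower-plate top, enter 1.2 mm above it and watch the force.

```bash
python3 -m crank '[0,0,0,-0.4,0,0,0,0,-0.4,0,0,0,0,-0.4,0,0,0.3,-0.09,0,0,0,0.4,-0.12,0,0,0,0.4,-0.12,0,0,0,0.3,-0.09,0,0,0,0.2,-0.06,0,0,0,0,0,0,0,0,0,0,0,0]'
python3 - <<'E'
from h import *
s=status.state();print(s['ee_pos'],s['wrist_force'],s['torque'])
grab('scene','sc6');crop('sc6',270,200,330,250,12,'c19');grab('side','sd6');crop('sd6',255,185,320,230,12,'c20')
E
```

```text
clock: 11.5
ee_pos: [0.465, 0.1035, 0.045]
tool_rot: [[0.288, 0.958, -0.0], [0.958, -0.288, 0.0], [0.0, -0.0, -1.0]]
wrist_force: [-0.9, 0.3, -2.4]
gripper_width: 0.0157
[0.46496514 0.10346002 0.04497016] [-0.94592124  0.29404298 -2.44004896] [0.00361559 0.08665021 0.00246232]
```

View pics/c19.png

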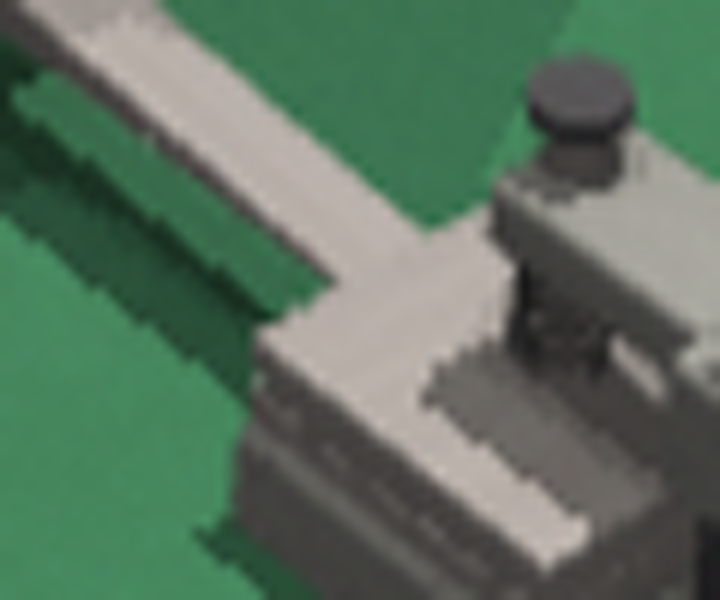

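View pics/c20.png

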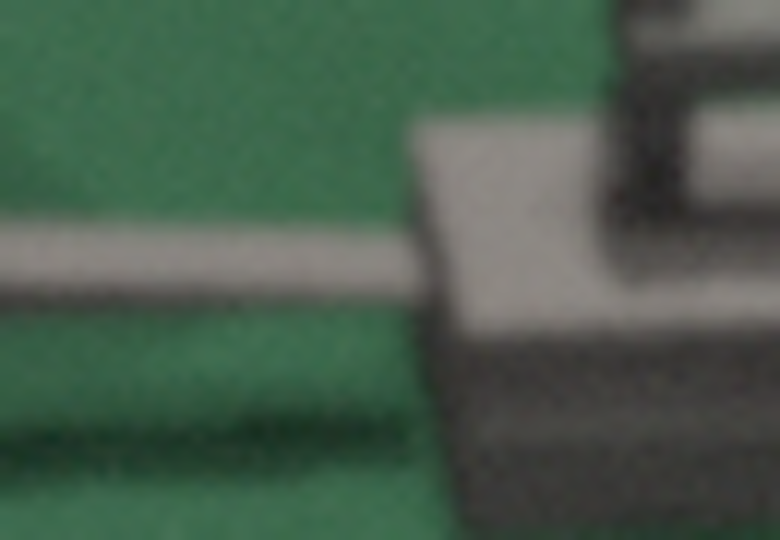

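The side view shows the tip reaching the dark front face between the plate edges, on the centre line. I'll enter gently.

```bash
python3 -m crank '[0,0.2,-0.06,0,0,0,0.2,-0.06,0,0,0,0.2,-0.06,0,0,0,0.2,-0.06,0,0,0,0.2,-0.06,0,0,0,0.2,-0.06,0,0,0,0,0,0,0,0,0,0,0,0,0,0,0,0,0,0,0,0,0,0]'
python3 - <<'E'
from h import *
s=status.state();print(s['ee_pos'],s['wrist_force'],s['torque'],s['gripper_width'])
grab('scene','sc7');crop('sc7',270,200,330,250,12,'c21');grab('side','sd7');crop('sd7',255,185,320,230,12,'c22')
E
```

```text
clock: 12.6
ee_pos: [0.4769, 0.0999, 0.045]
tool_rot: [[0.288, 0.958, -0.0], [0.958, -0.288, 0.0], [0.0, -0.0, -1.0]]
wrist_force: [-0.7, 0.1, -1.8]
gripper_width: 0.0158
[0.476923   0.09992466 0.04495546] [-0.72549779  0.06240625 -1.77454104] [0.04509765 0.04317276 0.02662266] 0.015844203840497065
```

View pics/c21.png

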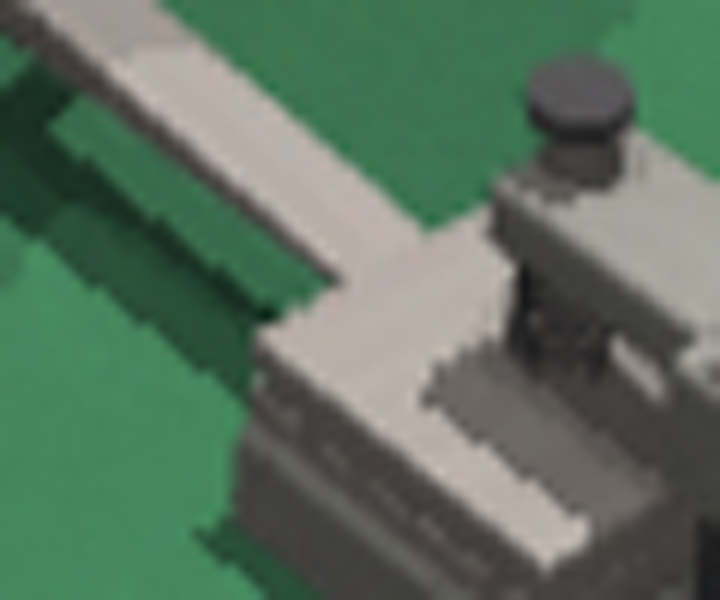

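View pics/c22.png

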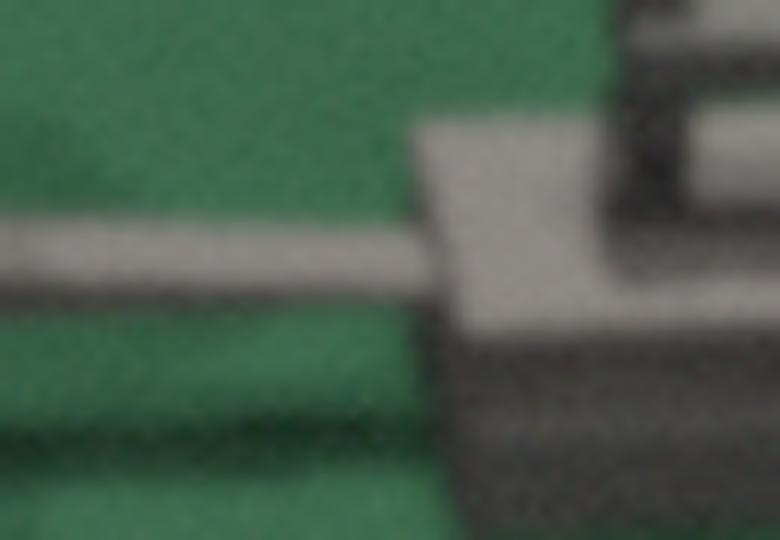

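The tip is about 10 mm in with no reaction force, so step 2 should be met. Now I'll settle the gauge onto the lower plate by feel.

```bash
python3 -m crank '[0,0,0,-0.02,0,0,0,0,-0.02,0,0,0,0,-0.02,0,0,0,0,-0.02,0,0,0,0,-0.02,0,0,0,0,-0.02,0,0,0,0,0,0,0,0,0,0,0,0,0,0,0,0,0,0,0,0,0]'; python3 -m crank '[0,0,0,-0.02,0,0,0,0,-0.02,0,0,0,0,0,0,0,0,0,0,0,0,0,0,0,0,0,0,0,-0.02,0,0,0,0,-0.02,0,0,0,0,0,0,0,0,0,0,0,0,0,0,0,0]'
python3 - <<'E'
from h import *
s=status.state();print(s['ee_pos'],s['wrist_force'],s['torque'])
E
```

```text
clock: 13.7
ee_pos: [0.4771, 0.0999, 0.0438]
tool_rot: [[0.288, 0.958, 0.0], [0.958, -0.288, 0.0], [0.0, 0.0, -1.0]]
wrist_force: [-0.8, 0.3, 0.3]
gripper_width: 0.0158
clock: 14.7
ee_pos: [0.477, 0.0999, 0.043]
tool_rot: [[0.288, 0.958, -0.0], [0.958, -0.288, 0.0], [0.0, -0.0, -1.0]]
wrist_force: [-2.5, -0.7, 1.6]
gripper_width: 0.0161
[0.47698995 0.09990011 0.04296669] [-2.5086739  -0.70119011  1.55664356] [-0.14684187 -0.04427838 -0.10644926]
```

Contact was felt at TCP z ≈ 0.0438, which matches the expected 0.044, so the gauge is level. I'll ease up 0.6 mm and slide in 1 mm per row, watching the drag along the press axis.

```bash
cat > f.py <<'E'
from h import *
th=np.radians(-16.8);d=np.array([np.cos(th),np.sin(th),0]);n=np.array([-d[1],d[0],0])
s=status.state();q=s['ee_pos']-[.6277,.054,0]
print('t',s['clock'],'tip depth %.1f lat %.1f mm z %.4f'%((q@d+.167)*1e3,q@n*1e3,s['ee_pos'][2]),'drag %.1f lat %.1f Fz %.1f'%(-s['wrist_force']@d,s['wrist_force']@n,s['wrist_force'][2]),'M',s['torque'].round(2))
E
python3 -m crank '[0,0,0,0.03,0,0,0,0,0.03,0,0,0.1,-0.03,0,0,0,0.1,-0.03,0,0,0,0.1,-0.03,0,0,0,0.1,-0.03,0,0,0,0.1,-0.03,0,0,0,0.1,-0.03,0,0,0,0.1,-0.03,0,0,0,0.1,-0.03,0,0]'; python3 f.py
python3 -m crank '[0,0.1,-0.03,0,0,0,0.1,-0.03,0,0,0,0.1,-0.03,0,0,0,0.1,-0.03,0,0,0,0.1,-0.03,0,0,0,0.1,-0.03,0,0,0,0.1,-0.03,0,0,0,0.1,-0.03,0,0,0,0,0,0,0,0,0,0,0,0]'; python3 f.py
```

```text
clock: 15.7
ee_pos: [0.4851, 0.0975, 0.0436]
tool_rot: [[0.288, 0.958, 0.0], [0.958, -0.288, 0.0], [0.0, 0.0, -1.0]]
wrist_force: [-0.1, 0.1, -1.1]
gripper_width: 0.0162
t 15.7 tip depth 17.9 lat 0.4 mm z 0.0436 drag 0.1 lat 0.0 Fz -1.1 M [-0.01 -0.   -0.05]
clock: 16.7
ee_pos: [0.493, 0.0951, 0.0435]
tool_rot: [[0.288, 0.958, -0.0], [0.958, -0.288, 0.0], [0.0, -0.0, -1.0]]
wrist_force: [0.1, -0.5, -2.2]
gripper_width: 0.0158
t 16.7 tip depth 26.2 lat 0.4 mm z 0.0435 drag -0.2 lat -0.5 Fz -2.2 M [0.03 0.1  0.02]
```

```bash
python3 -m crank '[0,0.1,-0.03,0,0,0,0.1,-0.03,0,0,0,0.1,-0.03,0,0,0,0.1,-0.03,0,0,0,0.1,-0.03,0,0,0,0.1,-0.03,0,0,0,0.1,-0.03,0,0,0,0.1,-0.03,0,0,0,0,0,0,0,0,0,0,0,0]'; python3 f.py
```

```text
clock: 17.7
ee_pos: [0.501, 0.0927, 0.0436]
tool_rot: [[0.288, 0.958, -0.0], [0.958, -0.288, 0.0], [0.0, -0.0, -1.0]]
wrist_force: [0.4, 0.8, -2.0]
gripper_width: 0.0155
t 17.7 tip depth 34.5 lat 0.4 mm z 0.0436 drag -0.2 lat 0.9 Fz -2.0 M [ 0.06  0.01 -0.04]
```

```bash
python3 -m crank '[0,0.1,-0.03,0,0,0,0.1,-0.03,0,0,0,0.1,-0.03,0,0,0,0.1,-0.03,0,0,0,0.1,-0.03,0,0,0,0.1,-0.03,0,0,0,0.1,-0.03,0,0,0,0,0,0,0,0,0,0,0,0,0,0,0,0,0]'; python3 f.py
```

```text
clock: 18.7
ee_pos: [0.508, 0.0906, 0.0436]
tool_rot: [[0.288, 0.958, -0.0], [0.958, -0.288, 0.0], [0.0, -0.0, -1.0]]
wrist_force: [0.8, -0.5, -3.2]
gripper_width: 0.0158
t 18.7 tip depth 41.8 lat 0.5 mm z 0.0436 drag -0.9 lat -0.2 Fz -3.2 M [0.04 0.05 0.01]
```

```bash
python3 -m crank '[0,0.1,-0.03,0,0,0,0.1,-0.03,0,0,0,0.1,-0.03,0,0,0,0.1,-0.03,0,0,0,0.1,-0.03,0,0,0,0.1,-0.03,0,0,0,0,0,0,0,0,0,0,0,0,0,0,0,0,0,0,0,0,0,0]'; python3 f.py
```

```text
clock: 19.7
ee_pos: [0.514, 0.0888, 0.0436]
tool_rot: [[0.288, 0.958, 0.0], [0.958, -0.288, 0.0], [0.0, -0.0, -1.0]]
wrist_force: [-0.0, -0.3, -2.5]
gripper_width: 0.0161
t 19.7 tip depth 48.1 lat 0.5 mm z 0.0436 drag -0.1 lat -0.3 Fz -2.5 M [0.06 0.06 0.07]
```

```bash
python3 -m crank '[0,0.1,-0.03,0,0,0,0.1,-0.03,0,0,0,0.1,-0.03,0,0,0,0.1,-0.03,0,0,0,0.1,-0.03,0,0,0,0.1,-0.03,0,0,0,0,0,0,0,0,0,0,0,0,0,0,0,0,0,0,0,0,0,0]'; python3 f.py
```

```text
clock: 20.7
ee_pos: [0.5184, 0.0873, 0.0436]
tool_rot: [[0.288, 0.958, -0.003], [0.958, -0.288, 0.0], [-0.001, -0.003, -1.0]]
wrist_force: [-5.6, 1.4, 3.0]
gripper_width: 0.016
t 20.7 tip depth 52.7 lat 0.3 mm z 0.0436 drag 5.8 lat -0.3 Fz 3.0 M [0.33 0.66 0.07]
```

Contact with the upper plate came at a depth of about 51–52 mm, implying a gap of about 7 mm. The drag jumped to 6 N. I'll carry on in small steps.

```bash
python3 -m crank '[0,0.1,-0.03,0,0,0,0.1,-0.03,0,0,0,0.1,-0.03,0,0,0,0.1,-0.03,0,0,0,0.1,-0.03,0,0,0,0.1,-0.03,0,0,0,0,0,0,0,0,0,0,0,0,0,0,0,0,0,0,0,0,0,0]'; python3 f.py
python3 - <<'E'
from h import *
grab('side','sd8');crop('sd8',225,160,345,235,6,'c23')
grab('scene','sc8');crop('sc8',240,180,340,255,7,'c24')
E
```

```text
clock: 21.7
ee_pos: [0.5216, 0.0857, 0.0431]
tool_rot: [[0.288, 0.958, -0.009], [0.958, -0.288, 0.001], [-0.002, -0.009, -1.0]]
wrist_force: [-10.2, 3.0, 4.7]
gripper_width: 0.0159
t 21.7 tip depth 56.3 lat -0.3 mm z 0.0431 drag 10.7 lat -0.1 Fz 4.7 M [0.62 1.38 0.04]
```

View pics/c23.png

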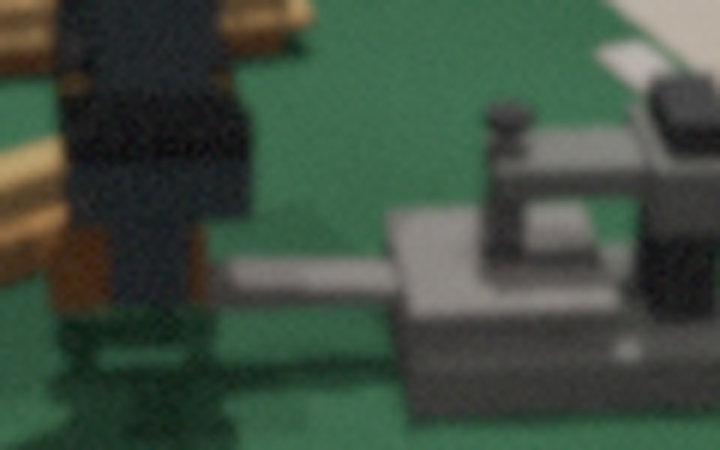

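View pics/c24.png

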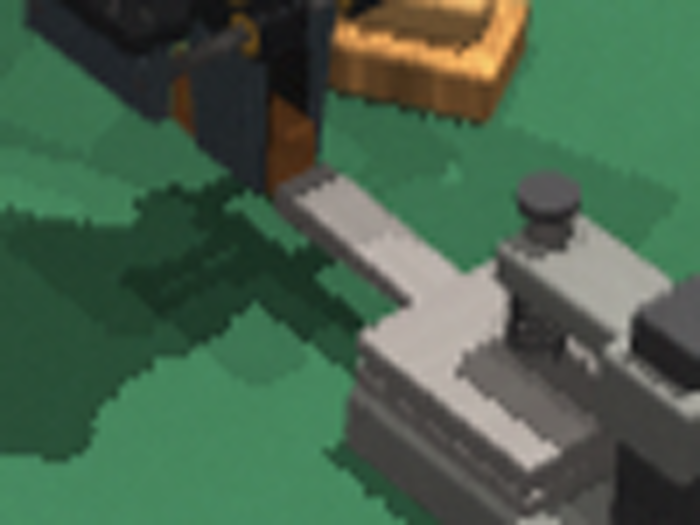

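Drag is 10.7 N and Fz is +4.7 N. The fingers lag slightly and press the nose down, so I'll raise the TCP a little as I go on. To estimate the lift independently I'll compare images from before and now.

```bash
cat > lift.py <<'E'
import sys
from h import *
th=np.radians(-16.8);d=np.array([np.cos(th),np.sin(th),0]);n=np.array([-d[1],d[0],0]);M=np.array([.6277,.054,.054])
def edge(fn,off,rng=5):
    # sub-pixel vertical position of the upper plate's right top edge (steepest bright->dark), and of the base's bottom edge as a reference
    im=cv2.imread('pics/'+fn+'.png').astype(float).sum(2);im=cv2.GaussianBlur(im,(0,0),.7)
    out=[]
    for b in np.linspace(.012,.075,40):
        p=M+d*b-n*.045;u,v=proj(fn,p)[0];v+=off
        vs=np.arange(v-rng,v+rng,.1);col=cv2.remap(im,np.full((len(vs),1),u,np.float32),vs.astype(np.float32)[:,None],cv2.INTER_CUBIC)[:,0]
        g=-np.gradient(col);i=g.argmax();w=np.clip(g[max(0,i-12):i+13],0,None);out.append((vs[max(0,i-12):i+13]*w).sum()/w.sum()-v)
    return np.array(out)
sc=(proj('scene0',M)-proj('scene0',M+[0,0,.001]))[0,1];ss=(proj('side0',M)-proj('side0',M+[0,0,.001]))[0,1]
for pre,refs,off,k in(('sc',['sc6','sc7'],-1,sc),('sd',['sd6','sd7'],1.3,ss)):
    E={f:edge(f,off) for f in refs+[pre+x for x in sys.argv[1:]]}
    r=E[refs[0]]
    for f in E: print(f,'lift mm: median %.2f mean %.2f'%(np.median(r-E[f])/k,np.mean(r-E[f])/k))
E
python3 lift.py 8
```

```text
sc6 lift mm: median 0.00 mean 0.00
sc7 lift mm: median 0.00 mean -0.01
sc8 lift mm: median 0.03 mean 0.15
sd6 lift mm: median 0.00 mean 0.00
sd7 lift mm: median -0.01 mean -0.04
sd8 lift mm: median 0.07 mean 0.27
```

The edge estimate gives about 0.1–0.25 mm of lift, with image noise around 0.04 mm. I'll continue.

```bash
python3 -m crank '[0,0,0,0.03,0,0,0,0,0.03,0,0,0.1,-0.03,0,0,0,0.1,-0.03,0,0,0,0.1,-0.03,0,0,0,0.1,-0.03,0,0,0,0.1,-0.03,0,0,0,0.1,-0.03,0,0,0,0,0,0,0,0,0,0,0,0]'; python3 f.py
python3 - <<'E'
from h import *
grab('side','sd9');grab('scene','sc9')
E
python3 lift.py 8 9
```

```text
clock: 22.8
ee_pos: [0.527, 0.0838, 0.0433]
tool_rot: [[0.288, 0.957, -0.011], [0.958, -0.288, 0.0], [-0.003, -0.01, -1.0]]
wrist_force: [-11.0, 3.3, 3.1]
gripper_width: 0.0161
t 22.8 tip depth 62.0 lat -0.5 mm z 0.0433 drag 11.5 lat 0.0 Fz 3.1 M [ 0.57  1.53 -0.02]
sc6 lift mm: median 0.00 mean 0.00
sc7 lift mm: median 0.00 mean -0.01
sc8 lift mm: median 0.03 mean 0.15
sc9 lift mm: median 0.28 mean 0.61
sd6 lift mm: median 0.00 mean 0.00
sd7 lift mm: median -0.01 mean -0.04
sd8 lift mm: median 0.07 mean 0.27
sd9 lift mm: median 0.28 mean 0.89
```

```bash
python3 -m crank '[0,0,0,0.02,0,0,0,0,0.02,0,0,0.1,-0.03,0,0,0,0.1,-0.03,0,0,0,0.1,-0.03,0,0,0,0.1,-0.03,0,0,0,0.1,-0.03,0,0,0,0.1,-0.03,0,0,0,0.1,-0.03,0,0,0,0,0,0,0]'; python3 f.py
python3 - <<'E'
from h import *
grab('side','sd10');grab('scene','sc10');crop('sc10',240,180,340,255,7,'c25');crop('sd10',225,160,345,235,6,'c26')
E
python3 lift.py 9 10
```

```text
clock: 23.9
ee_pos: [0.5333, 0.0818, 0.0435]
tool_rot: [[0.288, 0.957, -0.012], [0.958, -0.288, 0.0], [-0.003, -0.012, -1.0]]
wrist_force: [-11.6, 3.3, 3.1]
gripper_width: 0.0158
t 23.9 tip depth 68.6 lat -0.7 mm z 0.0435 drag 12.1 lat -0.1 Fz 3.1 M [0.56 1.78 0.  ]
sc6 lift mm: median 0.00 mean 0.00
sc7 lift mm: median 0.00 mean -0.01
sc9 lift mm: median 0.28 mean 0.61
sc10 lift mm: median 0.54 mean 1.14
sd6 lift mm: median 0.00 mean 0.00
sd7 lift mm: median -0.01 mean -0.04
sd9 lift mm: median 0.28 mean 0.89
sd10 lift mm: median 0.61 mean 1.34
```

View pics/c25.png

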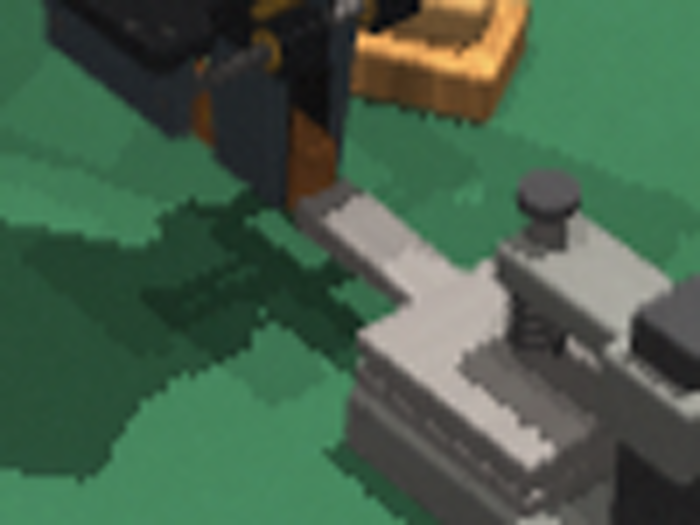

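View pics/c26.png

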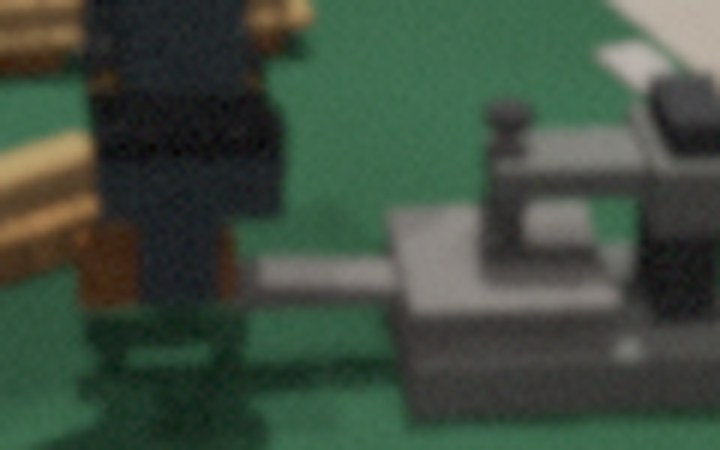

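The views and geometry suggest a lift of about 0.6–1.3 mm. I'll push in 4 mm more and let it settle.

```bash
python3 -m crank '[0,0.1,-0.03,0,0,0,0.1,-0.03,0,0,0,0.1,-0.03,0,0,0,0.1,-0.03,0,0,0,0,0,0,0,0,0,0,0,0,0,0,0,0,0,0,0,0,0,0,0,0,0,0,0,0,0,0,0,0]'; python3 f.py
python3 -m crank '[0,0,0,0,0,0,0,0,0,0,0,0,0,0,0,0,0,0,0,0,0,0,0,0,0,0,0,0,0,0,0,0,0,0,0,0,0,0,0,0,0,0,0,0,0,0,0,0,0,0]'; python3 f.py
python3 - <<'E'
from h import *
grab('side','sd11');grab('scene','sc11');crop('sc11',240,180,340,255,7,'c27');crop('sd11',225,160,345,235,6,'c28')
E
python3 lift.py 10 11;python3 f.py
```

```text
clock: 25.0
ee_pos: [0.5369, 0.0807, 0.0436]
tool_rot: [[0.288, 0.957, -0.013], [0.957, -0.288, 0.001], [-0.003, -0.013, -1.0]]
wrist_force: [-13.0, 3.8, 4.1]
gripper_width: 0.0158
t 25.0 tip depth 72.3 lat -0.7 mm z 0.0436 drag 13.5 lat -0.1 Fz 4.1 M [0.61 1.89 0.01]
clock: 26.0
ee_pos: [0.5368, 0.0807, 0.0436]
tool_rot: [[0.288, 0.957, -0.013], [0.958, -0.288, 0.001], [-0.003, -0.013, -1.0]]
wrist_force: [-13.7, 3.9, 4.8]
gripper_width: 0.0158
t 26.0 tip depth 72.3 lat -0.7 mm z 0.0436 drag 14.2 lat -0.3 Fz 4.8 M [ 0.65  1.93 -0.06]
sc6 lift mm: median 0.00 mean 0.00
sc7 lift mm: median 0.00 mean -0.01
sc10 lift mm: median 0.54 mean 1.14
sc11 lift mm: median 0.84 mean 1.42
sd6 lift mm: median 0.00 mean 0.00
sd7 lift mm: median -0.01 mean -0.04
sd10 lift mm: median 0.61 mean 1.34
sd11 lift mm: median 2.43 mean 1.75
t 26.1 tip depth 72.3 lat -0.7 mm z 0.0436 drag 13.6 lat 0.8 Fz 4.9 M [ 0.63  1.9  -0.02]
```

View pics/c27.png

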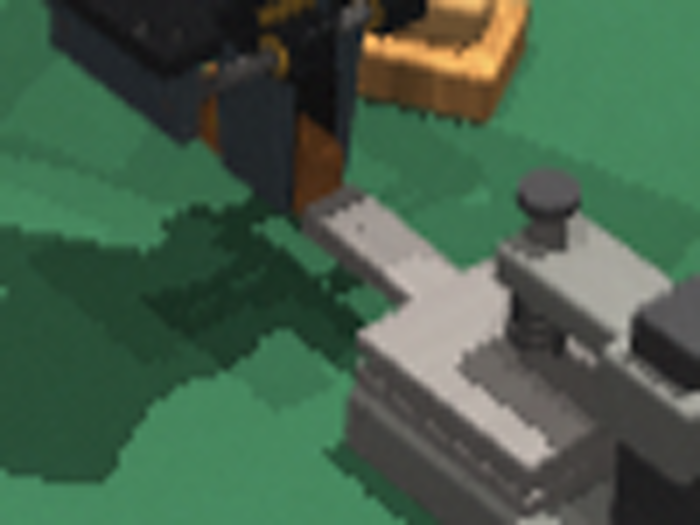

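View pics/c28.png

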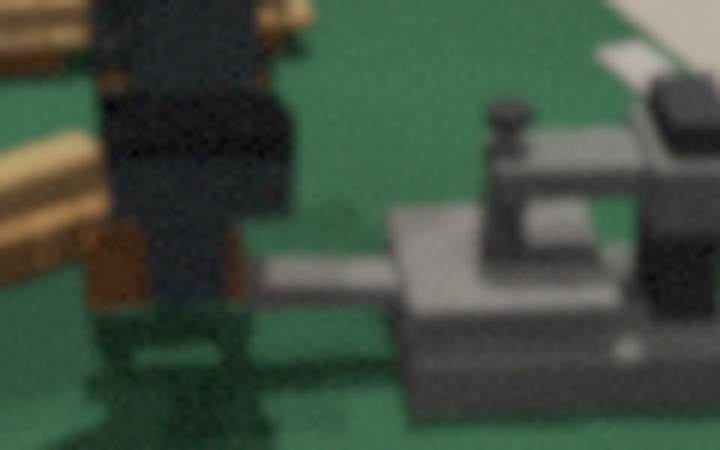

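At 72 mm depth everything agrees: drag is a steady 14 N, estimated lift is about 1.4 mm, the pose is still, and the gripper is well clear of the press. I'll hand it in.

```bash
python3 -c "
from rig import finish_job
print(finish_job())"
```

```text
the job is handed in; nothing more can be done
None
```

The taper gauge is in the press and still held by its wooden handle. Its tip is about 72 mm in, flat on the lower plate, and the upper plate is lifted by roughly 1.4 mm. I handed the job in at about 26 s; no verdict was reported.

I gripped the handle 8 mm ahead of its middle and slid the thin end in along the press axis. The gauge touched the lower plate at the expected height. It first touched the upper plate at about 51–52 mm depth, so the gap is about 7 mm.

**Last checks:**
- **Drag and stillness:** the drag was steady at 13.5–14 N, and the tip depth did not change over the last second.
- **Alignment:** the tip is about 0.7 mm off centre, and the tool tilts about 0.013 rad, nose slightly down. The gauge presses down with a few newtons on the lower plate.
- **Clearances:** the gripper stayed in front of the press, and the pictures showed no contact with it. The sanding block, glue bottle and roof model were not touched as far as the pictures show, though I did not measure their positions at the end.

**Disagreements:**
- **Lift estimates:** the camera edge estimates of the lift ranged from 0.8 to 2.4 mm (means 1.4 and 1.75). Geometry allows at most about 1.7 mm, so I take 1.4 mm as the best figure.
- **Tip height before entry:** the scene and side cameras differed by about 1 pixel (≈3 mm). I went by the robot's own height and the contact force instead, and those agreed with each other.

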